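# Pack the bicycle kit and the storeroom kit on the hall console

### The arm

A 7-joint arm with a two-finger parallel gripper is mounted at the origin on the work surface. World frame = base frame: x ahead of the robot, y to its left, z up, the work surface at z = 0. Lengths are in m, angles in rad, forces in N, time in s.
With the tool pointing down it reaches from about 0.4 to 0.85 m from the base axis. Payload 6.9 kg.
Tool frame: the origin (TCP) lies at the centre of the arm's flange, where the gripper is bolted on; the fingertips stand 173 mm ahead of it and the grasp point (between the pads) lies 155 mm ahead of it; z points along the fingers, x is the direction in which the jaws open and shut, and the axes are right-handed (so a half turn about z gives the same grasp; the last joint's range is limited). The gripper opens to 85 mm and grips with 20 to 120 N. Pads are 22 mm wide; open, the fingers measure 114 mm over their backs; the gripper's body (76 mm by 85 mm) begins 54 mm behind the grasp point. The pads swing forward as they close: fully open they stand 13 mm farther back than shut.
Start: joints at [-1.034, 0.507, -0.238, 1.5, 0.126, 1.149, -0.155], TCP at [0.261, 0.568, 0.405] pointing down, gripper open.
Joint ranges: [-3.08, 3.08], [-0.24, 2.05], [-1.43, 1.35], [0, 2.5], [-1.52, 4.66], [0.17, 1.96], [-2.89, 2.89]. Speed limits (rad/s): [2.39, 2.39, 3.14, 3.14, 3.14, 3.14, 3.14].

### API

Orientations are given as a unit quaternion [w, x, y, z].
In Python, from plant import robot gives the robot as it stands.
- The arm moves only by the tool arm_command, never from a script. Its argument "rows" is a list of rows, each a list of 4 numbers: the shift along the tool's x, y, z in cm, then the turn about the tool's z in rad. A call has exactly 8 rows; each row is the pose to reach, as a shift and turn from the pose measured when the call began, along the tool's axes at that moment; what a row does not reach only later rows make up. A row lasts 1/10 s, in which the tool goes at most 50 mm and 8.59 degrees, less where a joint would pass 70% of its speed; a pose out of reach is approached as far as the arm can. A call with a gripper value outside its range is refused whole. "gripper" is the opening, from 0 (shut) to 1 (fully open), set as the call begins (left out, the last holds). The fingers move at their own pace and stop on an object; "newtons" is the grip in N (left out, the last holds). Time passes only in rows, so rows that repeat a pose let the fingers close, or fill a call up. It gives the time, the measured TCP pose, the force and the opening at its end, in the units of the state.
- robot.get_state(): the state, without advancing time (a new reading comes with each control period).
- robot.snapshot(name): name is "scene" or "top" or "wrist"; returns the picture (480x640x3 uint8, blue, green, red); there is no depth.
- robot.camera_info(name): a dict with "mtx" (3x3 intrinsics, pixels), "k1" (the pictures are not rectified: a ray, as slopes to the right and down, at radius r is drawn at 1 + k1 r^2 times it, then the intrinsics apply), "pose" (4x4, takes a point from camera to world coordinates). Camera axes: x right, y up, looking along -z (the intrinsics and any distortion apply to the point x, -y, -z); pixel columns grow to the right and rows downward; lengths in m; the calibration is good to about 2 mm. A picture is of the moment at which its call begins: read the wrist's pose just before it. camera_info takes no time and is no camera call; for the wrist camera it gives the pose at the moment of the call.
- robot.sign_off(): hands the job in, once; it reports no verdict.
The state is a dict: "clock": time; "joints": joint angles; "joint_velocities": joint speeds; "effort": joint torques, N m; "tool_pos": TCP position; "tool_rot": TCP orientation; "ft_force": force on the tool from outside, world axes, zero at the start; "wrist_torque": the same for the moment, N m; "finger_gap": finger opening in m.
Only numpy, scipy, OpenCV 4.12 (cv2) and the standard library are available. Lean on these libraries where they do the work, as an engineer would, in place of code of your own. Each camera call takes 0.05 s, during which the arm holds its last target. There are 200 camera calls.

### The job

Make up two kits on the hall console: put the large brass padlock and the bicycle headlamp in the tray with the wire loop handles, and the small brass padlock and the long torch in the plain tray without handles. Each thing lies flat on the tray's floor in a compartment of its own (either one of that tray), set down gently, not dropped. Leave the short torch and the round disc lock where they lie, and do not push or knock over the china figurine.

Things in the scene. Friction and masses are not known exactly. Their poses are not given: they have to be found in the camera images.
- tray_loops: Tray with a black wire loop handle at each short end (70 mm wide, 29 mm out, 18 mm high). Wood, heavy, immovable; 150 mm (x) by 235 mm (y), walls 5 mm, rim 22 mm and inner floor 5 mm above the table. A divider along its x, 5 mm wide, rim high, makes two equal compartments, each 140 (x) by 110 mm (y) inside, centred at y = +57.5 and -57.5 mm. Origin: centre of the underside; z up.
- tray_plain: Plain tray without handles. Wood, heavy, immovable; 150 mm (x) by 235 mm (y), walls 5 mm, rim 22 mm and inner floor 5 mm above the table. A divider along its x, 5 mm wide, rim high, makes two equal compartments, each 140 (x) by 110 mm (y) inside, centred at y = +57.5 and -57.5 mm. Origin: centre of the underside; z up.
- padlock_large: The large brass padlock with steel shackle, lying flat: body 46 mm along x, 50 mm wide along y, 24 mm thick; the shackle reaches to x = +58 mm. Origin: centre of the underside of the brass body (not of the whole); z up. About 300 g.
- padlock_small: The small brass padlock with steel shackle, lying flat: body 28 mm along x, 30 mm wide along y, 16 mm thick; the shackle reaches to x = +36 mm. Origin: centre of the underside of the brass body (not of the whole); z up. About 75 g.
- torch_long: The long torch, lying: 115 mm along x, round aluminium barrel of 24 mm diameter between a dark six-sided head (32 mm long, at +x) and tail cap (16 mm long), both 30 mm across flats, so it does not roll. Origin: on its axis at mid length, 15 mm above what it lies on. About 140 g.
- torch_short: The short torch, lying, not wanted: same form as the long one but 70 mm long, 24 mm across the flats of head and tail. Origin: on its axis at mid length, 12 mm above the table. About 60 g.
- bike_lamp: The bicycle headlamp, lying: black shell from x = -35 to +35 mm with a round lens at its +x end, 36 mm wide along y, 30 mm high, with two rubber ridges of its handlebar clamp on top up to 37 mm. Origin: on the underside, below mid length; z up. About 110 g.
- disc_lock: The round steel disc lock, lying flat, not wanted: diameter 70 mm, 26 mm thick, with a short steel bow out to x = +46 mm. Origin: centre of the underside.
- figurine: Slender white china figurine, standing loose near the middle between the trays: 71 mm tall, foot 42 mm in diameter. Origin: centre of the underside; easily knocked over.

How it is judged:
At the end, for the whole second after the job is handed in: The large padlock and the headlamp are in the tray with loop handles, the small padlock and the long torch in the plain tray; in each tray the two are in different compartments, each lying flat on the tray's floor (within 4 mm of resting height, tilted less than 7 degrees), released and at rest (x of padlock_large in the frame of tray_loops between -0.06 and 0.06 m and z of padlock_large in the frame of tray_loops between 0.001 and 0.009 m and linear speed of each of padlock_large, bike_lamp, padlock_small, torch_long below 0.02 m/s and angular speed of each of padlock_large, bike_lamp, padlock_small, torch_long below 0.3 rad/s and angle between each of padlock_large, bike_lamp, padlock_small's own z axis and vertical below 0.12 rad and x of bike_lamp in the frame of tray_loops between -0.06 and 0.06 m and z of bike_lamp in the frame of tray_loops between 0.001 and 0.009 m and ((y of padlock_large in the frame of tray_loops between 0.01 and 0.11 m and y of bike_lamp in the frame of tray_loops between -0.11 and -0.01 m) or (y of bike_lamp in the frame of tray_loops between 0.01 and 0.11 m and y of padlock_large in the frame of tray_loops between -0.11 and -0.01 m)) and x of padlock_small in the frame of tray_plain between -0.06 and 0.06 m and z of padlock_small in the frame of tray_plain between 0.001 and 0.009 m and x of torch_long in the frame of tray_plain between -0.06 and 0.06 m and z of torch_long in the frame of tray_plain between 0.016 and 0.024 m and angle between torch_long's own x axis and vertical between 1.45 and 1.69 rad and ((y of padlock_small in the frame of tray_plain between 0.01 and 0.11 m and y of torch_long in the frame of tray_plain between -0.11 and -0.01 m) or (y of torch_long in the frame of tray_plain between 0.01 and 0.11 m and y of padlock_small in the frame of tray_plain between -0.11 and -0.01 m))); the robot touches nothing.
It fails at once if a thing is dropped into its tray (faster than 0.7 m/s within 20 mm of its floor) ((horizontal distance between padlock_large and tray_loops below 0.13 m and z of padlock_large in the frame of tray_loops below 0.025 m and linear speed of padlock_large above 0.7 m/s) or (horizontal distance between bike_lamp and tray_loops below 0.13 m and z of bike_lamp in the frame of tray_loops below 0.025 m and linear speed of bike_lamp above 0.7 m/s) or (horizontal distance between padlock_small and tray_plain below 0.13 m and z of padlock_small in the frame of tray_plain below 0.025 m and linear speed of padlock_small above 0.7 m/s) or (horizontal distance between torch_long and tray_plain below 0.13 m and z of torch_long in the frame of tray_plain below 0.04 m and linear speed of torch_long above 0.7 m/s)).
It fails at once if the short torch or the disc lock is moved by more than 20 mm (distance of any of torch_short, disc_lock from where it was at the start of the episode above 0.02 m).
It fails at once if the figurine is moved by more than 20 mm or tipped by more than 0.5 rad (distance of figurine from where it was at the start of the episode above 0.02 m or angle between figurine's own z axis and vertical above 0.5 rad).
It also fails if it takes over 99 s, if anything falls off the work surface, if the arm or the gripper's body presses on something with over 40 N, if the wrist force passes 120 N, or if a joint passes its speed limit or range.

## Working session

There is one attempt and no reset: what is moved stays moved. The work goes in short steps, Python scripts to look and compute and a tool call to move; the robot and the scene stay as the last step left them, time stands still between calls to the robot, and variables do not carry over. Pictures are saved under pics/ and viewed, about 12 in all and at most 16, crops included, and the job is handed in when it is done.

Besides the shell and the picture viewer there is one more tool, called after "Emit:" as name(argument=value, ...), one argument or row to a line, values as JSON. arm_command: Moves the arm, as the interface text tells. Its arguments: {"type":"object","properties":{"rows":{"type":"array"},"gripper":{"type":"number"},"newtons":{"type":"number"}},"required":["rows"]}

```bash
ls; mkdir -p pics; python3 - <<'E'
from plant import robot
import cv2
s=robot.get_state(); print(s['clock'],s['tool_pos'],s['tool_rot'],s['finger_gap'])
for n in("scene","top"):
    cv2.imwrite(f"pics/{n}0.png",robot.snapshot(n)); i=robot.camera_info(n); print(n,i)
print(robot.camera_info("wrist"))
E
```

```text
pics
0.0 [0.26097611 0.56768506 0.4038129 ] [ 5.14668107e-04  8.41898255e-01  5.39635502e-01 -7.66551357e-04] 0.08530608827928567
scene {'mtx': array([[442.53151785,   0.        , 319.51168807],
       [  0.        , 442.53151785, 234.94048961],
       [  0.        ,   0.        ,   1.        ]]), 'k1': -0.11368131224813352, 'pose': array([[ 0.59959999, -0.49264772,  0.6306965 ,  1.13288897],
       [ 0.80000004,  0.39053208, -0.4555048 , -0.42644223],
       [-0.02190381,  0.77767791,  0.62828123,  0.61681263],
       [ 0.        ,  0.        ,  0.        ,  1.        ]])}
top {'mtx': array([[468.59101472,   0.        , 319.67776448],
       [  0.        , 468.59101472, 232.12035896],
       [  0.        ,   0.        ,   1.        ]]), 'k1': -0.09524350835613657, 'pose': array([[ 1.92931192e-02,  9.71519854e-01, -2.36171439e-01,
         3.36587827e-01],
       [-9.99800009e-01,  1.99907360e-02,  5.59492541e-04,
         8.98056668e-03],
       [ 5.26479900e-03,  2.36113413e-01,  9.71711242e-01,
         8.61075969e-01],
       [ 0.00000000e+00,  0.00000000e+00,  0.00000000e+00,
         1.00000000e+00]])}
{'mtx': array([[375.11908969,   0.        , 315.69771823],
       [  0.        , 375.11908969, 237.41649856],
       [  0.        ,   0.        ,   1.        ]]), 'k1': -0.06412940963510594, 'pose': array([[ 0.41672843, -0.86914343, -0.26632144,  0.19276535],
       [ 0.90902956,  0.39791494,  0.12381019,  0.59990256],
       [-0.00163553, -0.29368929,  0.95589954,  0.37351555],
       [ 0.        ,  0.        ,  0.        ,  1.        ]])}
```

View pics/top0.png

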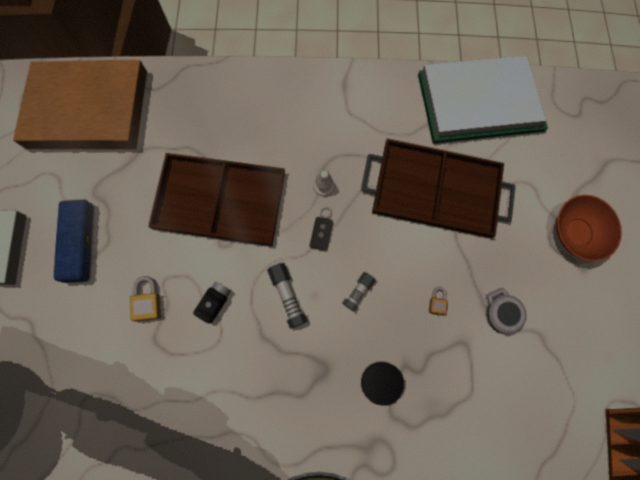

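View pics/scene0.png

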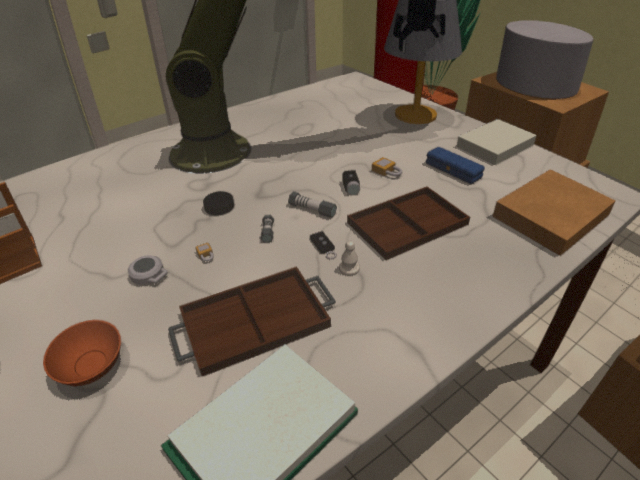

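```bash
cat > h.py <<'E'
import numpy as np, cv2
from plant import robot
from scipy.spatial.transform import Rotation as R
def D(i): return np.array([i['k1'],0,0,0,0.])
def pw(i,uv,z):
    n=cv2.undistortPointsIter(np.array(uv,float).reshape(-1,1,2),i['mtx'],D(i),None,None,(3,100,1e-9)).reshape(-1,2)
    d=np.c_[n[:,0],-n[:,1],-np.ones(len(n))]@i['pose'][:3,:3].T; o=i['pose'][:3,3]
    return o+d*((z-o[2])/d[:,2])[:,None]
def wp(i,X):
    c=(np.array(X,float)-i['pose'][:3,3])@i['pose'][:3,:3]
    c=c*[1,-1,-1]
    return cv2.projectPoints(c,np.zeros(3),np.zeros(3),i['mtx'],D(i))[0].reshape(-1,2)
def ortho(img,i,x0,x1,y0,y1,z,s):
    "up=+x, left=+y, s px per m, gridlines each 5 cm"
    w,h=int((y1-y0)*s),int((x1-x0)*s)
    v,u=np.mgrid[0:h,0:w]; X=np.c_[(x1-v/s).ravel(),(y1-u/s).ravel(),np.full(u.size,z)]
    m=wp(i,X).reshape(h,w,2).astype(np.float32)
    o=cv2.remap(img,m[...,0],m[...,1],cv2.INTER_CUBIC)
    for k in np.arange(np.ceil(x0*20),x1*20+1e-6): 
        r=int((x1-k/20)*s); cv2.line(o,(0,r),(w,r),(0,255,255) if k%2==0 else (0,160,0),1); cv2.putText(o,f"{k/20:.2f}",(2,r-2),0,.4,(0,0,255),1)
    for k in np.arange(np.ceil(y0*20),y1*20+1e-6):
        c=int((y1-k/20)*s); cv2.line(o,(c,0),(c,h),(0,255,255) if k%2==0 else (0,160,0),1); cv2.putText(o,f"{k/20:.2f}",(c+2,10),0,.4,(0,0,255),1)
    return o
def move(target_xy,z,yaw):
    "print shift in tool axes cm to put TCP at xy,z; yaw = world direction of tool x"
    s=robot.get_state(); q=s['tool_rot']; M=R.from_quat([q[1],q[2],q[3],q[0]]).as_matrix()
    d=(np.array([*target_xy,z])-s['tool_pos'])@M*100
    now=np.arctan2(M[1,0],M[0,0]); t=-(yaw-now); t=(t+np.pi/2)%np.pi-np.pi/2
    print('clock %.2f'%s['clock'],'pos',s['tool_pos'].round(4),'yaw',now.round(3),'j7',s['joints'][6].round(3),'-> shift cm',d.round(2),'turn',t.round(3),'gap',s['finger_gap'].round(4),'F',s['ft_force'].round(1))
E
python3 - <<'E'
from h import *
i=robot.camera_info('top'); im=cv2.imread('pics/top0.png')
for n,p,z in [('L',(144,305),.024),('lamp',(212,302),.03),('tl',(288,296),.02),('ts',(360,291),.02),('s',(439,305),.016),('disc',(507,312),.026),('fig',(324,185),.0),('t1',(218,200),.022),('t2',(440,188),.022),('R',(580,230),0)]: print(n,pw(i,[p],z).round(3))
cv2.imwrite('pics/o1.png',ortho(im,i,.25,.5,-.02,.38,.02,2000))
cv2.imwrite('pics/o2.png',ortho(im,i,.25,.5,-.4,0,.02,2000))
E
```

```text
L [[0.399 0.321 0.024]]
lamp [[0.407 0.197 0.03 ]]
tl [[0.422 0.063 0.02 ]]
ts [[ 0.434 -0.066  0.02 ]]
s [[ 0.411 -0.21   0.016]]
disc [[ 0.399 -0.331  0.026]]
fig [[0.64  0.002 0.   ]]
t1 [[0.599 0.201 0.022]]
t2 [[ 0.632 -0.219  0.022]]
R [[ 0.561 -0.502  0.   ]]
```

```bash
python3 - <<'E'
from h import *
i=robot.camera_info('top'); im=cv2.imread('pics/top0.png')
cv2.imwrite('pics/o3.png',np.vstack([ortho(im,i,.34,.48,-.02,.37,.015,2000),ortho(im,i,.34,.48,-.39,-.0,.015,2000)]))
cv2.imwrite('pics/o4.png',ortho(im,i,.5,.78,-.4,.33,.022,1090))
E
```

```text
(no output)
```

View pics/o3.png

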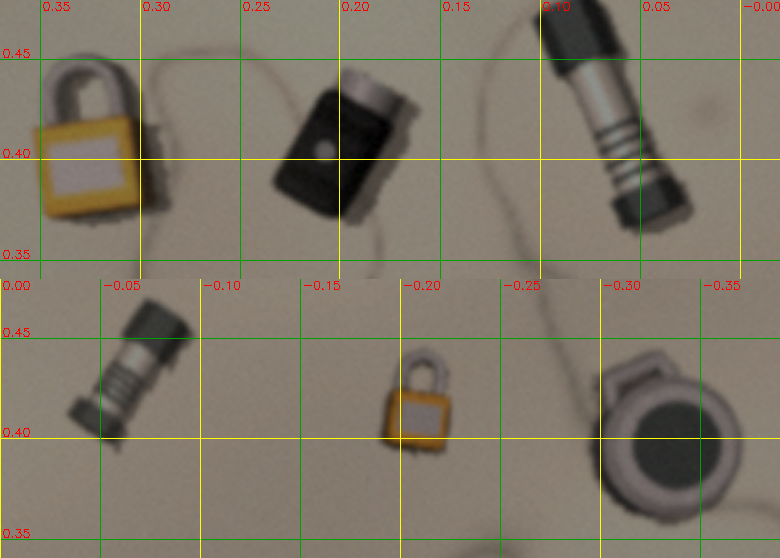

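View pics/o4.png

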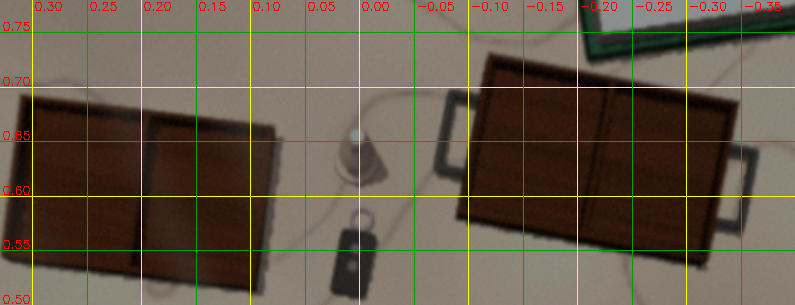

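```bash
python3 - <<'E'
from h import *
move((.396,.322),.30,1.68)
E
```

```text
Traceback (most recent call last):
  File "h.py", line 29, in move
    print('clock %.2f'%s['clock'],'pos',s['tool_pos'].round(4),'yaw',now.round(3),'j7',s['joints'][6].round(3),'-> shift cm',d.round(2),'turn',t.round(3),'gap',s['finger_gap'].round(4),'F',s['ft_force'].round(1))
                                                                                                                                                                ^^^^^^^^^^^^^^^^^^^^^
AttributeError: 'float' object has no attribute 'round'
```

```bash
sed -i "s/s\['finger_gap'\].round(4)/round(s['finger_gap'],4)/" h.py; python3 - <<'E'
from h import *
move((.396,.322),.30,1.68)
E
```

```text
clock 0.10 pos [0.261  0.5677 0.4039] yaw 1.14 j7 -0.155 -> shift cm [-16.67  22.53  10.42] turn -0.54 gap 0.0855 F [ 0.5 -0.4  0.1]
```

Emit:
arm_command(
  rows=[
    [-2.5, 3.3, 1.5, -0.08],
    [-5, 6.6, 3, -0.16],
    [-7.5, 10, 4.5, -0.24],
    [-10, 13.4, 6, -0.32],
    [-12.5, 16.7, 7.8, -0.42],
    [-15, 20.2, 9.2, -0.5],
    [-16.7, 22.5, 10.4, -0.54],
    [-16.7, 22.5, 10.4, -0.54],
  ],
  gripper=1,
  newtons=50,
)

```text
clock: 0.9
tool_pos: [0.3977, 0.317, 0.2982]
tool_rot: [0.001, 0.67, 0.743, -0.003]
ft_force: [-0.8, -0.8, -0.0]
finger_gap: 0.0853
```

```bash
cat >> h.py <<'E'
BOX={'L':(-.023,.023,-.025,.025,.024),'s':(-.014,.014,-.015,.015,.016),'lamp':(-.035,.035,-.018,.018,.03),'tl':(-.0575,.0575,-.015,.015,.03)}
def look(name,png,things,z0=0):
    i=robot.camera_info('wrist'); im=robot.snapshot('wrist')
    for k,x,y,a in things:
        b=BOX[k]; c=np.array([[b[0],b[2]],[b[1],b[2]],[b[1],b[3]],[b[0],b[3]]])
        c=c@np.array([[np.cos(a),np.sin(a)],[-np.sin(a),np.cos(a)]])+[x,y]
        for z,col in((0,(255,255,0)),(b[4],(0,0,255))):
            cv2.polylines(im,[wp(i,np.c_[c,np.full(4,z+z0)]).round().astype(int)],True,col,1)
    cv2.imwrite('pics/'+png,im); np.savez('pics/'+png+'.npz',**i); return i
E
python3 - <<'E'
from h import *
look('wrist','w1.png',[('L',.396,.322,.11),('lamp',.408,.197,-.53)])
move((.396,.322),.176,1.68)
E
```

```text
clock 0.95 pos [0.3967 0.3195 0.2992] yaw 1.675 j7 0.72 -> shift cm [ 3.000e-01 -1.000e-02  1.232e+01] turn -0.005 gap 0.0855 F [-0.9 -0.   0.5]
```

View pics/w1.png

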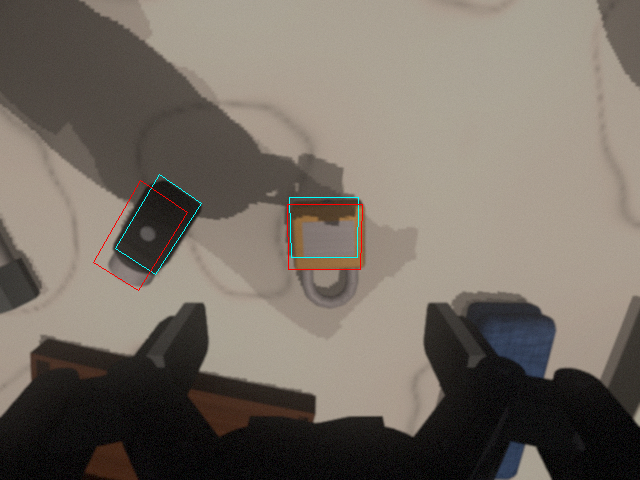

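Emit:
arm_command(
  rows=[
    [0.2, 0, 3, 0],
    [0.3, 0, 6, 0],
    [0.3, 0, 9, 0],
    [0.3, 0, 11, 0],
    [0.3, 0, 12, 0],
    [0.3, 0, 12.3, 0],
    [0.3, 0, 12.3, 0],
    [0.3, 0, 12.3, 0],
  ],
)

```text
clock: 1.75
tool_pos: [0.3962, 0.3226, 0.1771]
tool_rot: [0.0, 0.669, 0.743, -0.001]
ft_force: [-0.2, 0.4, 0.3]
finger_gap: 0.0852
```

Emit:
arm_command(
  rows=[
    [0, 0, 0, 0],
    [0, 0, 0, 0],
    [0, 0, 0, 0],
    [0, 0, 0, 0],
    [0, 0, 0, 0],
    [0, 0, 0, 0],
    [0, 0, 0, 0],
    [0, 0, 0, 0],
  ],
  gripper=0,
  newtons=60,
)

```text
clock: 2.55
tool_pos: [0.3965, 0.3229, 0.1782]
tool_rot: [0.001, 0.669, 0.743, -0.0]
ft_force: [-1.3, -0.4, 8.9]
finger_gap: 0.0486
```

```bash
python3 - <<'E'
from h import *
move((.6448,-.1613),.30,1.571-.197)
E
```

```text
clock 2.55 pos [0.3965 0.3229 0.1782] yaw 1.676 j7 0.616 -> shift cm [-50.77  19.63 -12.09] turn 0.302 gap 0.0486 F [-1.3 -0.4  8.9]
```

Emit:
arm_command(
  rows=[
    [0, 0, -3, 0],
    [0, 0, -6, 0],
    [0, 0, -9, 0],
    [-3, 1, -12, 0.03],
    [-7, 2.7, -12, 0.07],
    [-11, 4.2, -12, 0.1],
    [-15, 5.8, -12, 0.13],
    [-19, 7.3, -12, 0.16],
  ],
)

```text
clock: 3.35
tool_pos: [0.4892, 0.1399, 0.2987]
tool_rot: [0.001, 0.727, 0.687, -0.0]
ft_force: [1.8, 0.1, -2.1]
finger_gap: 0.0491
```

```bash
python3 - <<'E'
from h import *
move((.6448,-.1613),.30,1.571-.197)
E
```

```text
clock 3.35 pos [0.4892 0.1399 0.2987] yaw 1.515 j7 0.985 -> shift cm [-29.2   17.22  -0.07] turn 0.141 gap 0.0491 F [ 1.8  0.1 -2.1]
```

Emit:
arm_command(
  rows=[
    [-4, 2, 0, 0.02],
    [-8, 4.4, 0, 0.05],
    [-12, 6.8, 0, 0.08],
    [-16, 9.3, 0, 0.1],
    [-20, 11.8, 0, 0.12],
    [-24, 14, 0, 0.14],
    [-27.5, 15.6, 0, 0.14],
    [-29, 16.1, 0, 0.14],
  ],
)

```text
clock: 4.15
tool_pos: [0.6338, -0.1639, 0.2985]
tool_rot: [0.002, 0.775, 0.632, -0.001]
ft_force: [-0.3, -0.5, -2.4]
finger_gap: 0.0482
```

```bash
python3 - <<'E'
from h import *
move((.633,-.159),.1835,1.571-.197)
i=robot.camera_info('wrist');im=robot.snapshot('wrist')
# tray compartments outlines
def tray(im,i,cx,cy,a):
  for sx,sy,z in((.075,.1175,.022),(.07,.1125,.005)):
    c=np.array([[-sx,-sy],[sx,-sy],[sx,sy],[-sx,sy]])@np.array([[np.cos(a),np.sin(a)],[-np.sin(a),np.cos(a)]])+[cx,cy]
    cv2.polylines(im,[wp(i,np.c_[c,np.full(4,z)]).round().astype(int)],True,(0,255,255),1)
tray(im,i,.6335,-.2177,-.197); cv2.imwrite('pics/w2.png',im)
E
```

```text
clock 4.15 pos [ 0.6338 -0.1639  0.2985] yaw 1.369 j7 1.423 -> shift cm [ 0.51 -0.19 11.5 ] turn -0.005 gap 0.0482 F [-0.3 -0.5 -2.4]
```

View pics/w2.png

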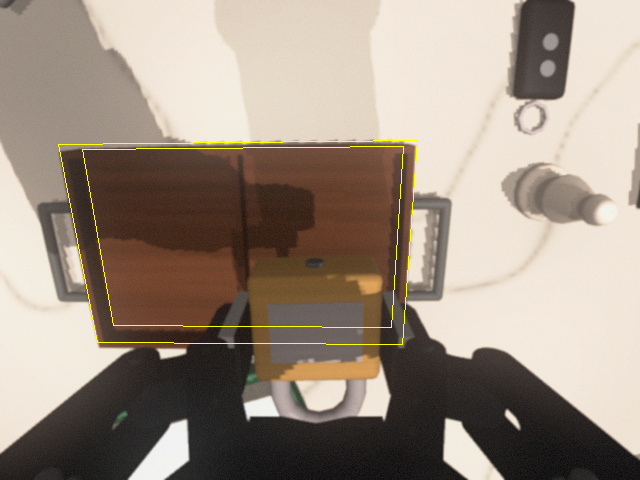

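Emit:
arm_command(
  rows=[
    [0.3, -0.1, 2.5, 0],
    [0.5, -0.2, 5, 0],
    [0.5, -0.2, 7.5, 0],
    [0.5, -0.2, 9.5, 0],
    [0.5, -0.2, 10.5, 0],
    [0.5, -0.2, 11, 0],
    [0.5, -0.2, 11.3, 0],
    [0.5, -0.2, 11.5, 0],
  ],
)

```text
clock: 5.0
tool_pos: [0.633, -0.1602, 0.1841]
tool_rot: [0.002, 0.775, 0.632, -0.001]
ft_force: [-0.2, 0.6, -3.1]
finger_gap: 0.049
```

```bash
python3 - <<'E'
from h import *
move((.633,-.159),.1835,1.571-.197)
E
```

```text
clock 5.00 pos [ 0.633  -0.1602  0.1841] yaw 1.368 j7 1.377 -> shift cm [ 0.12 -0.03  0.06] turn -0.006 gap 0.049 F [-0.2  0.6 -3.1]
```

Emit:
arm_command(
  rows=[
    [0, 0, 0.05, 0],
    [0, 0, 0.1, 0],
    [0, 0, 0.15, 0],
    [0, 0, 0.2, 0],
    [0, 0, 0.2, 0],
    [0, 0, 0.2, 0],
    [0, 0, 0.2, 0],
    [0, 0, 0.2, 0],
  ],
)

```text
clock: 5.8
tool_pos: [0.6333, -0.1603, 0.1834]
tool_rot: [0.003, 0.775, 0.632, -0.001]
ft_force: [-1.7, -0.4, 4.8]
finger_gap: 0.0488
```

Emit:
arm_command(
  rows=[
    [0, 0, 0, 0],
    [0, 0, 0, 0],
    [0, 0, 0, 0],
    [0, 0, 0, 0],
    [0, 0, -1, 0],
    [0, 0, -3, 0],
    [0, 0, -6, 0],
    [0, 0, -10, 0],
  ],
  gripper=0.72,
)

```text
clock: 6.6
tool_pos: [0.6325, -0.1596, 0.2835]
tool_rot: [0.002, 0.775, 0.632, -0.002]
ft_force: [0.9, -1.6, 0.1]
finger_gap: 0.0616
```

```bash
python3 - <<'E'
from h import *
look('wrist','w3.png',[('L',.633,-.159,-.197)],.005)
move((.411,-.2095),.30,1.571-.09)
move((.408,.197),.30,1.571-.53)
E
```

```text
clock 6.65 pos [ 0.6345 -0.1598  0.2918] yaw 1.368 j7 1.411 -> shift cm [ -9.38 -20.88  -1.02] turn -0.113 gap 0.0616 F [ 1.5 -0.5  4.6]
clock 6.65 pos [ 0.6345 -0.1598  0.2918] yaw 1.368 j7 1.411 -> shift cm [ 30.37 -29.36  -1.31] turn 0.327 gap 0.0616 F [ 1.5 -0.5  4.6]
```

View pics/w3.png

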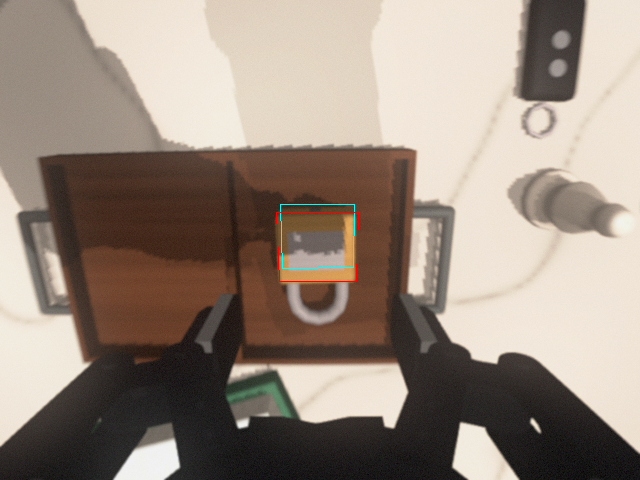

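Emit:
arm_command(
  rows=[
    [-1.5, -3.5, -0.5, -0.02],
    [-3.5, -7.5, -0.5, -0.05],
    [-5.5, -12, -0.5, -0.08],
    [-7.5, -16.5, -0.5, -0.11],
    [-9, -20, -0.5, -0.11],
    [-9.4, -20.9, -0.5, -0.11],
    [-9.4, -20.9, 1, -0.11],
    [-9.4, -20.9, 2, -0.11],
  ],
)

```text
clock: 7.45
tool_pos: [0.4115, -0.2101, 0.2701]
tool_rot: [0.007, 0.739, 0.673, 0.002]
ft_force: [0.3, 0.5, -0.3]
finger_gap: 0.0616
```

```bash
python3 - <<'E'
from h import *
look('wrist','w4.png',[('s',.411,-.2095,-.09)])
move((.411,-.2095),.178,1.571-.09)
E
```

```text
clock 7.50 pos [ 0.4114 -0.2097  0.2685] yaw 1.478 j7 1.666 -> shift cm [ 0.07 -0.14  9.05] turn -0.003 gap 0.0617 F [ 0.5  0.3 -1.2]
```

View pics/w4.png

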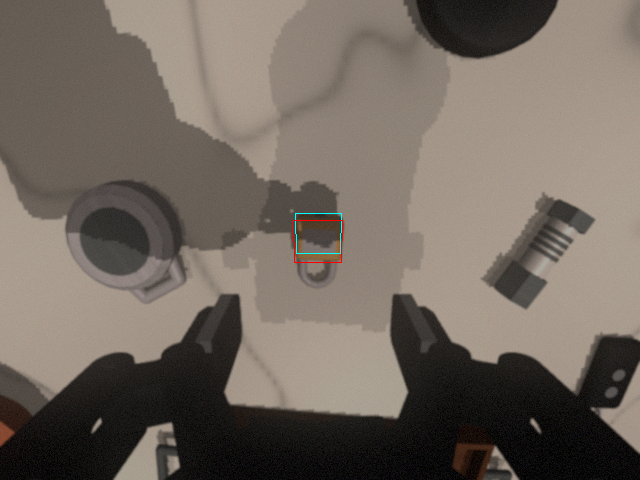

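Emit:
arm_command(
  rows=[
    [0, -0.1, 3, 0],
    [0, -0.1, 6, 0],
    [0, -0.1, 7.5, 0],
    [0, -0.1, 8.4, 0],
    [0, -0.1, 8.7, 0],
    [0, -0.1, 8.7, 0],
    [0, -0.1, 8.7, 0],
    [0, -0.1, 8.7, 0],
  ],
)

```text
clock: 8.3
tool_pos: [0.4115, -0.2104, 0.1823]
tool_rot: [0.007, 0.739, 0.674, 0.002]
ft_force: [0.5, -0.1, -0.8]
finger_gap: 0.0615
```

Emit:
arm_command(
  rows=[
    [0, 0, 0, 0],
    [0, 0, 0, 0],
    [0, 0, 0, 0],
    [0, 0, 0, 0],
    [0, 0, 0, 0],
    [0, 0, 0, 0],
    [0, 0, 0, 0],
    [0, 0, 0, 0],
  ],
  gripper=0,
  newtons=40,
)

```text
clock: 9.1
tool_pos: [0.4117, -0.2104, 0.1829]
tool_rot: [0.007, 0.739, 0.673, 0.002]
ft_force: [-1.1, -0.2, 7.6]
finger_gap: 0.0288
```

```bash
python3 - <<'E'
from h import *
move((.602,.259),.30,1.571-.126)
E
```

```text
clock 9.10 pos [ 0.4117 -0.2104  0.1829] yaw 1.478 j7 1.586 -> shift cm [ 48.43  14.74 -11.84] turn 0.033 gap 0.0288 F [-1.1 -0.2  7.6]
```

Emit:
arm_command(
  rows=[
    [0, 0, -3, 0],
    [0, 0, -6, 0],
    [0, 0, -9, 0],
    [3, 1, -12, 0.01],
    [7, 2.1, -12, 0.02],
    [11, 3.4, -12, 0.03],
    [15, 4.6, -12, 0.03],
    [19, 5.8, -12, 0.03],
  ],
)

```text
clock: 9.9
tool_pos: [0.4858, -0.0243, 0.3026]
tool_rot: [0.007, 0.749, 0.662, 0.002]
ft_force: [1.3, -0.3, -0.9]
finger_gap: 0.0285
```

Emit:
arm_command(
  rows=[
    [4, 1.2, 0, 0],
    [8, 2.4, 0, 0],
    [12, 3.7, 0, 0],
    [16, 4.9, 0, 0],
    [20, 6.1, 0, 0],
    [24, 7.3, 0, 0],
    [27.5, 8.4, 0, 0],
    [29.3, 8.9, 0, 0],
  ],
)

```text
clock: 10.7
tool_pos: [0.6103, 0.2593, 0.3015]
tool_rot: [0.006, 0.748, 0.663, 0.003]
ft_force: [-0.1, -0.2, -1.0]
finger_gap: 0.0286
```

```bash
python3 - <<'E'
from h import *
look('wrist','w5.png',[],.005)
move((.602,.259),.1865,1.571-.126)
E
```

```text
clock 10.75 pos [0.6105 0.2614 0.3014] yaw 1.452 j7 0.816 -> shift cm [-0.3  -0.96 11.48] turn 0.007 gap 0.0285 F [2.  2.8 0.5]
```

View pics/w5.png

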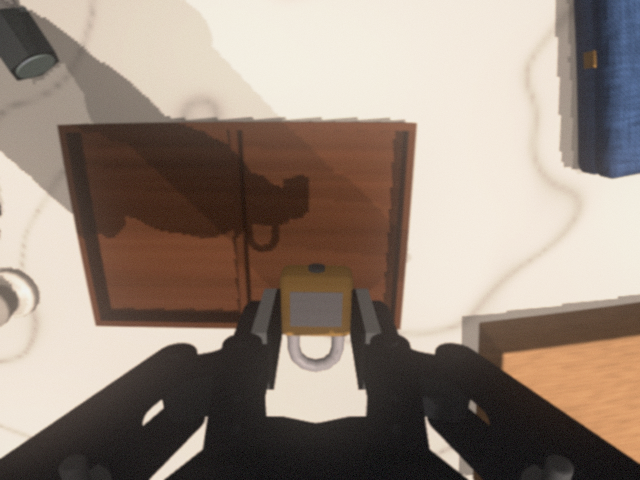

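Emit:
arm_command(
  rows=[
    [-0.2, -0.5, 2.5, 0],
    [-0.3, -0.9, 5, 0],
    [-0.3, -1, 7.5, 0],
    [-0.3, -1, 9.5, 0],
    [-0.3, -1, 10.5, 0],
    [-0.3, -1, 10.9, 0],
    [-0.3, -1, 11.1, 0],
    [-0.3, -1, 11.1, 0],
  ],
)

```text
clock: 11.55
tool_pos: [0.6018, 0.2592, 0.191]
tool_rot: [0.006, 0.748, 0.664, 0.004]
ft_force: [-0.9, 0.9, -0.3]
finger_gap: 0.0287
```

Emit:
arm_command(
  rows=[
    [0, 0, 0.05, 0],
    [0, 0, 0.1, 0],
    [0, 0, 0.15, 0],
    [0, 0, 0.2, 0],
    [0, 0, 0.25, 0],
    [0, 0, 0.3, 0],
    [0, 0, 0.3, 0],
    [0, 0, 0.3, 0],
  ],
)

```text
clock: 12.35
tool_pos: [0.6019, 0.2592, 0.1881]
tool_rot: [0.006, 0.748, 0.664, 0.004]
ft_force: [-0.5, 0.2, 0.6]
finger_gap: 0.0282
```

Lower a little more until contact.

Emit:
arm_command(
  rows=[
    [0, 0, 0.05, 0],
    [0, 0, 0.1, 0],
    [0, 0, 0.15, 0],
    [0, 0, 0.15, 0],
    [0, 0, 0.15, 0],
    [0, 0, 0.15, 0],
    [0, 0, 0.15, 0],
    [0, 0, 0.15, 0],
  ],
)

```text
clock: 13.15
tool_pos: [0.6018, 0.2592, 0.188]
tool_rot: [0.006, 0.748, 0.664, 0.004]
ft_force: [-4.0, -2.0, 12.1]
finger_gap: 0.0287
```

Emit:
arm_command(
  rows=[
    [0, 0, 0, 0],
    [0, 0, 0, 0],
    [0, 0, 0, 0],
    [0, 0, 0, 0],
    [0, 0, -1, 0],
    [0, 0, -3, 0],
    [0, 0, -6, 0],
    [0, 0, -10, 0],
  ],
  gripper=0.53,
)

```text
clock: 13.95
tool_pos: [0.5999, 0.2593, 0.2881]
tool_rot: [0.006, 0.748, 0.664, 0.003]
ft_force: [1.2, -0.1, 0.0]
finger_gap: 0.045
```

```bash
python3 - <<'E'
from h import *
look('wrist','w6.png',[('s',.602,.259,-.126)],.005)
move((.406,.195),.30,1.571-.53)
E
```

```text
clock 14.00 pos [0.6014 0.2605 0.2964] yaw 1.452 j7 0.805 -> shift cm [ -8.82 -18.62  -0.79] turn 0.411 gap 0.0454 F [1.5 0.4 5.2]
```

View pics/w6.png

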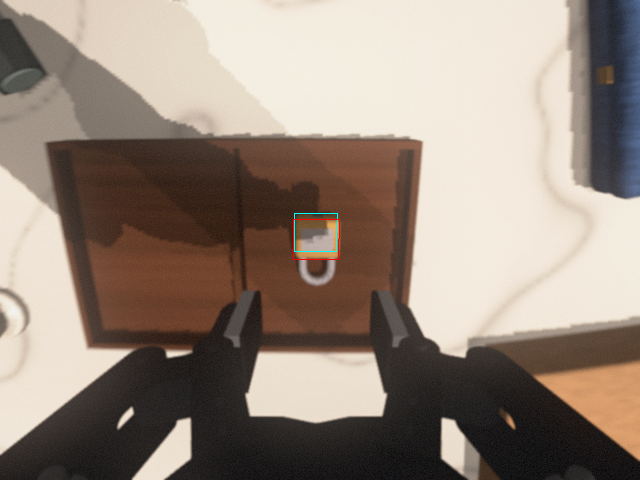

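Small padlock is in its compartment as planned. On to the lamp (fingers to ~65 mm).

Emit:
arm_command(
  rows=[
    [-1.5, -3, -0.5, 0.05],
    [-3.3, -7, -0.6, 0.12],
    [-5.2, -11, -0.7, 0.2],
    [-7, -15, -0.8, 0.28],
    [-8.5, -18, -0.8, 0.36],
    [-8.8, -18.6, -0.8, 0.41],
    [-8.8, -18.6, -0.8, 0.41],
    [-8.8, -18.6, -0.8, 0.41],
  ],
  gripper=0.78,
)

```text
clock: 14.8
tool_pos: [0.4069, 0.1957, 0.3008]
tool_rot: [0.005, 0.867, 0.498, 0.011]
ft_force: [0.1, -0.0, 0.8]
finger_gap: 0.0665
```

```bash
python3 - <<'E'
from h import *
look('wrist','w7.png',[('lamp',.406,.195,-.53)])
move((.406,.195),.185,1.571-.53)
E
```

```text
clock 14.85 pos [0.4071 0.1957 0.3006] yaw 1.044 j7 0.395 -> shift cm [-0.26 -0.29 11.55] turn 0.003 gap 0.0667 F [ 0.5 -0.3  0.2]
```

View pics/w7.png

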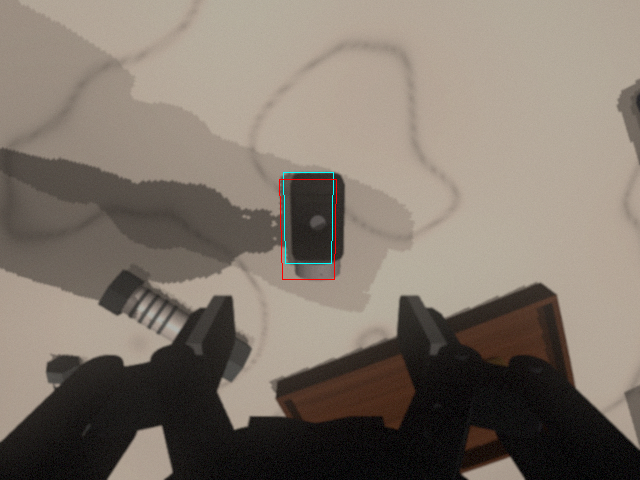

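```bash
python3 - <<'E'
from h import *
i=dict(np.load('pics/w7.png.npz')); i['k1']=float(i['k1'])
p=pw(i,[(317,225),(308.5,229.5)],.03); d=p[0]-p[1]; print(p,d); c=np.array([.406,.195])+d[:2]; print(c)
move(c,.187,1.571-.53)
a=-.197; y=np.array([-np.sin(a),np.cos(a)]); print(np.array([.6335,-.2177])-.0575*y)
E
```

```text
[[0.40525181 0.2025621  0.03      ]
 [0.40509176 0.19611452 0.03      ]] [0.00016005 0.00644758 0.        ]
[0.40616005 0.20144758]
clock 14.85 pos [0.4071 0.1957 0.3006] yaw 1.044 j7 0.395 -> shift cm [ 0.3  -0.6  11.35] turn 0.003 gap 0.0667 F [ 0.5 -0.3  0.2]
[ 0.62224563 -0.27408785]
```

Emit:
arm_command(
  rows=[
    [0.2, -0.3, 2.5, 0],
    [0.3, -0.6, 5.5, 0],
    [0.3, -0.6, 8, 0],
    [0.3, -0.6, 10, 0],
    [0.3, -0.6, 11, 0],
    [0.3, -0.6, 11.4, 0],
    [0.3, -0.6, 11.4, 0],
    [0.3, -0.6, 11.4, 0],
  ],
)

```text
clock: 15.65
tool_pos: [0.4065, 0.2016, 0.1871]
tool_rot: [0.005, 0.867, 0.498, 0.011]
ft_force: [0.0, -0.3, 0.3]
finger_gap: 0.0664
```

Emit:
arm_command(
  rows=[
    [0, 0, 0, 0],
    [0, 0, 0, 0],
    [0, 0, 0, 0],
    [0, 0, 0, 0],
    [0, 0, 0, 0],
    [0, 0, 0, 0],
    [0, 0, 0, 0],
    [0, 0, 0, 0],
  ],
  gripper=0,
  newtons=40,
)

```text
clock: 16.45
tool_pos: [0.4067, 0.2016, 0.188]
tool_rot: [0.006, 0.867, 0.498, 0.012]
ft_force: [-1.2, -1.4, 7.8]
finger_gap: 0.0351
```

```bash
python3 - <<'E'
from h import *
move((.622,-.274),.30,1.571-.197)
E
```

```text
clock 16.45 pos [0.4067 0.2016 0.188 ] yaw 1.043 j7 0.3 -> shift cm [-30.1   42.77 -10.74] turn -0.331 gap 0.0351 F [-1.2 -1.4  7.8]
```

Emit:
arm_command(
  rows=[
    [0, 0, -3, 0],
    [0, 0, -6, 0],
    [0, 0, -9, 0],
    [-1.5, 2.2, -11.5, -0.03],
    [-3.8, 5.4, -11.5, -0.06],
    [-6.1, 8.7, -11.5, -0.1],
    [-8.4, 12, -11.5, -0.14],
    [-10.7, 15.2, -11.5, -0.18],
  ],
)

```text
clock: 17.25
tool_pos: [0.4815, 0.0308, 0.3051]
tool_rot: [0.007, 0.818, 0.575, 0.011]
ft_force: [1.5, 0.1, -0.4]
finger_gap: 0.0351
```

```bash
python3 - <<'E'
from h import *
move((.622,-.274),.30,1.571-.197)
E
```

```text
clock 17.25 pos [0.4815 0.0308 0.3051] yaw 1.225 j7 0.945 -> shift cm [-23.92  23.53   0.83] turn -0.149 gap 0.0351 F [ 1.5  0.1 -0.4]
```

Emit:
arm_command(
  rows=[
    [-3, 3, 0, -0.02],
    [-6.4, 6.3, 0, -0.05],
    [-9.8, 9.6, 0, -0.08],
    [-13.2, 13, 0, -0.11],
    [-16.6, 16.3, 0, -0.13],
    [-20, 19.7, 0, -0.15],
    [-22.8, 22.4, 0, -0.15],
    [-23.9, 23.5, 0, -0.15],
  ],
)

```text
clock: 18.05
tool_pos: [0.6215, -0.2789, 0.3079]
tool_rot: [0.009, 0.774, 0.633, 0.01]
ft_force: [-0.1, -0.2, -1.5]
finger_gap: 0.0349
```

```bash
python3 - <<'E'
from h import *
look('wrist','w8.png',[])
move((.622,-.274),.195,1.571-.197)
E
```

```text
clock 18.10 pos [ 0.6217 -0.2797  0.3078] yaw 1.369 j7 1.593 -> shift cm [ 0.51 -0.39 11.27] turn -0.005 gap 0.0352 F [ 1.3 -3.2 -0.9]
```

View pics/w8.png

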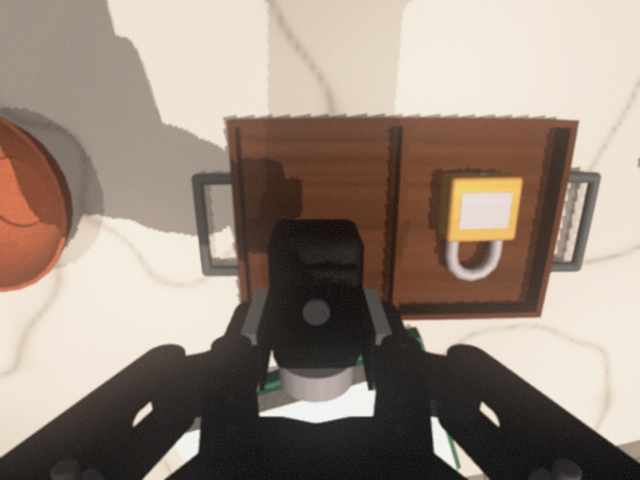

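Emit:
arm_command(
  rows=[
    [0.3, -0.2, 2.5, 0],
    [0.5, -0.4, 5, 0],
    [0.5, -0.4, 7.5, 0],
    [0.5, -0.4, 9.5, 0],
    [0.5, -0.4, 10.5, 0],
    [0.5, -0.4, 11, 0],
    [0.5, -0.4, 11.2, 0],
    [0.5, -0.4, 11.2, 0],
  ],
)

```text
clock: 18.9
tool_pos: [0.6221, -0.2741, 0.1964]
tool_rot: [0.009, 0.775, 0.632, 0.01]
ft_force: [0.6, -0.3, -0.4]
finger_gap: 0.0349
```

Emit:
arm_command(
  rows=[
    [0, 0, 0.05, 0],
    [0, 0, 0.1, 0],
    [0, 0, 0.15, 0],
    [0, 0, 0.2, 0],
    [0, 0, 0.25, 0],
    [0, 0, 0.3, 0],
    [0, 0, 0.3, 0],
    [0, 0, 0.3, 0],
  ],
)

```text
clock: 19.7
tool_pos: [0.6222, -0.2741, 0.1935]
tool_rot: [0.009, 0.775, 0.632, 0.01]
ft_force: [-0.6, -0.2, -0.8]
finger_gap: 0.0351
```

Emit:
arm_command(
  rows=[
    [0, 0, 0.05, 0],
    [0, 0, 0.1, 0],
    [0, 0, 0.15, 0],
    [0, 0, 0.2, 0],
    [0, 0, 0.2, 0],
    [0, 0, 0.2, 0],
    [0, 0, 0.2, 0],
    [0, 0, 0.2, 0],
  ],
)

```text
clock: 20.5
tool_pos: [0.6222, -0.2741, 0.1932]
tool_rot: [0.01, 0.775, 0.632, 0.01]
ft_force: [-4.5, 1.3, 13.9]
finger_gap: 0.0352
```

Emit:
arm_command(
  rows=[
    [0, 0, 0, 0],
    [0, 0, 0, 0],
    [0, 0, 0, 0],
    [0, 0, 0, 0],
    [0, 0, -1, 0],
    [0, 0, -3, 0],
    [0, 0, -6, 0],
    [0, 0, -10, 0],
  ],
  gripper=0.6,
)

```text
clock: 21.3
tool_pos: [0.6188, -0.2737, 0.2931]
tool_rot: [0.008, 0.775, 0.632, 0.01]
ft_force: [-0.5, 0.5, 0.0]
finger_gap: 0.0512
```

```bash
python3 - <<'E'
from h import *
look('wrist','w9.png',[('lamp',.622,-.274,-.197)],.005)
move((.422,.063),.31,1.571+.397)
E
```

```text
clock 21.35 pos [ 0.6206 -0.2742  0.3017] yaw 1.369 j7 1.582 -> shift cm [ 29.06 -26.17  -1.72] turn -0.599 gap 0.0511 F [ 2.9 -1.2  5.3]
```

View pics/w9.png

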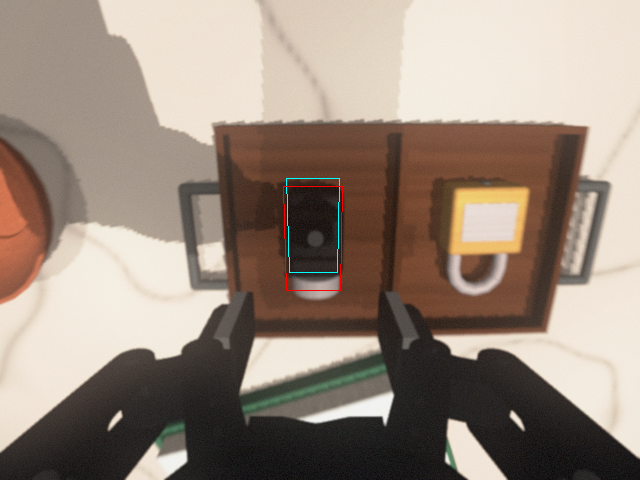

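Emit:
arm_command(
  rows=[
    [3, -2.7, -1, -0.06],
    [6.5, -5.9, -1.5, -0.14],
    [10, -9, -1.7, -0.22],
    [13.5, -12.1, -1.7, -0.3],
    [17, -15.3, -1.7, -0.38],
    [20.5, -18.5, -1.7, -0.46],
    [24, -21.6, -1.7, -0.54],
    [27, -24.3, -1.7, -0.6],
  ],
)

```text
clock: 22.15
tool_pos: [0.4348, 0.0409, 0.3111]
tool_rot: [0.017, 0.551, 0.834, 0.008]
ft_force: [0.9, 1.1, 0.0]
finger_gap: 0.0515
```

Emit:
arm_command(
  rows=[
    [0.5, -2, 0, 0],
    [0.8, -2.6, 0, 0],
    [0.8, -2.6, 0, 0],
    [0.8, -2.6, 0, 0],
    [0.8, -2.6, 0, 0],
    [0.8, -2.6, 0, 0],
    [0.8, -2.6, 0, 0],
    [0.8, -2.6, 0, 0],
  ],
)

```text
clock: 22.95
tool_pos: [0.408, 0.038, 0.31]
tool_rot: [0.017, 0.552, 0.834, 0.008]
ft_force: [-0.1, -0.2, 1.0]
finger_gap: 0.051
```

```bash
python3 - <<'E'
from h import *
look('wrist','w10.png',[('tl',.422,.063,.397)])
move((.422,.063),.187,1.571+.397)
E
```

```text
clock 23.00 pos [0.4079 0.038  0.31  ] yaw 1.972 j7 1.519 -> shift cm [ 1.99  1.87 12.34] turn 0.004 gap 0.0514 F [0.6 0.2 0.3]
```

View pics/w10.png

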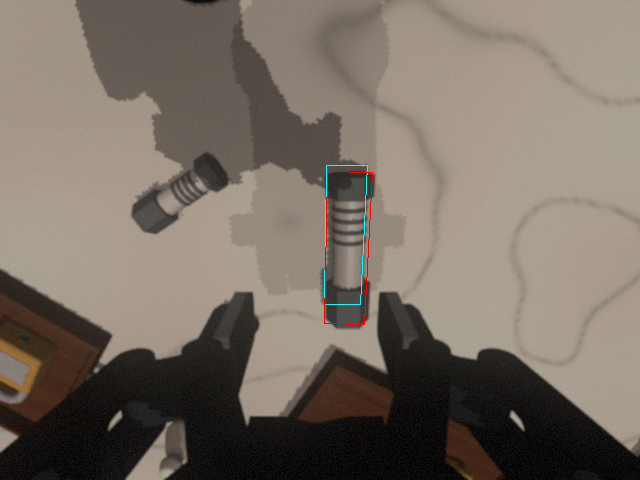

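Emit:
arm_command(
  rows=[
    [1, 1, 2, 0],
    [2, 1.9, 4, 0],
    [2, 1.9, 7, 0],
    [2, 1.9, 10, 0],
    [2, 1.9, 11.5, 0],
    [2, 1.9, 12.2, 0],
    [2, 1.9, 12.3, 0],
    [2, 1.9, 12.3, 0],
  ],
)

```text
clock: 23.8
tool_pos: [0.4224, 0.0634, 0.1877]
tool_rot: [0.017, 0.552, 0.834, 0.009]
ft_force: [-0.8, 0.0, 0.1]
finger_gap: 0.0511
```

Emit:
arm_command(
  rows=[
    [0, 0, 0, 0],
    [0, 0, 0, 0],
    [0, 0, 0, 0],
    [0, 0, 0, 0],
    [0, 0, 0, 0],
    [0, 0, 0, 0],
    [0, 0, 0, 0],
    [0, 0, 0, 0],
  ],
  gripper=0,
  newtons=60,
)

```text
clock: 24.6
tool_pos: [0.4226, 0.0635, 0.189]
tool_rot: [0.018, 0.551, 0.834, 0.009]
ft_force: [-1.8, 0.9, 11.5]
finger_gap: 0.0208
```

```bash
python3 - <<'E'
from h import *
move((.5954,.144),.30,1.571-.126)
E
```

```text
clock 24.60 pos [0.4226 0.0635 0.189 ] yaw 1.973 j7 1.237 -> shift cm [  0.43  19.43 -10.43] turn 0.528 gap 0.0208 F [-1.8  0.9 11.5]
```

Emit:
arm_command(
  rows=[
    [0, 0, 0, 0],
    [0, 0, 0, 0],
    [0, 0, 0, 0],
    [0, 0, 0, 0],
    [0, 0, 0.4, 0],
    [0, 0, 0.8, 0],
    [0, 0, 1.1, 0],
    [0, 0, 1.1, 0],
  ],
  gripper=0.55,
)

```text
clock: 25.4
tool_pos: [0.423, 0.0635, 0.1774]
tool_rot: [0.018, 0.551, 0.834, 0.009]
ft_force: [-0.2, -0.4, 0.4]
finger_gap: 0.0467
```

Emit:
arm_command(
  rows=[
    [0, 0, 0, 0],
    [0, 0, 0, 0],
    [0, 0, 0, 0],
    [0, 0, 0, 0],
    [0, 0, 0, 0],
    [0, 0, 0, 0],
    [0, 0, 0, 0],
    [0, 0, 0, 0],
  ],
  gripper=0,
)

```text
clock: 26.2
tool_pos: [0.4228, 0.0635, 0.1775]
tool_rot: [0.018, 0.551, 0.834, 0.009]
ft_force: [-1.7, 0.1, 5.4]
finger_gap: 0.0221
```

Emit:
arm_command(
  rows=[
    [0, 0, -3, 0],
    [0, 0, -6, 0],
    [0, 0, -9, 0],
    [0.1, 3.5, -11.5, 0.1],
    [0.2, 7.5, -12, 0.2],
    [0.3, 11.5, -12, 0.3],
    [0.4, 15.5, -12, 0.42],
    [0.4, 18.5, -12, 0.5],
  ],
)

```text
clock: 27.0
tool_pos: [0.5885, 0.1412, 0.3036]
tool_rot: [0.015, 0.742, 0.67, 0.013]
ft_force: [-0.1, 0.2, -0.4]
finger_gap: 0.0222
```

```bash
python3 - <<'E'
from h import *
move((.5954,.144),.19,1.571-.126)
E
```

```text
clock 27.00 pos [0.5885 0.1412 0.3036] yaw 1.469 j7 0.962 -> shift cm [ 0.35  0.2  11.37] turn 0.024 gap 0.0222 F [-0.1  0.2 -0.4]
```

Emit:
arm_command(
  rows=[
    [0.2, 0.1, 1, 0.02],
    [0.3, 0.2, 2, 0.02],
    [0.3, 0.2, 3, 0.02],
    [0.3, 0.2, 4, 0.02],
    [0.3, 0.2, 5, 0.02],
    [0.3, 0.2, 5, 0.02],
    [0.3, 0.2, 5, 0.02],
    [0.3, 0.2, 5, 0.02],
  ],
)

```text
clock: 27.8
tool_pos: [0.5929, 0.1438, 0.2542]
tool_rot: [0.015, 0.749, 0.663, 0.014]
ft_force: [0.5, -0.0, -1.6]
finger_gap: 0.0219
```

```bash
python3 - <<'E'
from h import *
look('wrist','w11.png',[('tl',.5954,.144,-.126)],.07)
move((.5954,.144),.183,1.571-.126)
E
```

```text
clock 27.85 pos [0.5929 0.1438 0.2542] yaw 1.449 j7 0.917 -> shift cm [ 0.04 -0.05  7.13] turn 0.004 gap 0.0218 F [ 0.5 -0.2 -1.4]
```

View pics/w11.png

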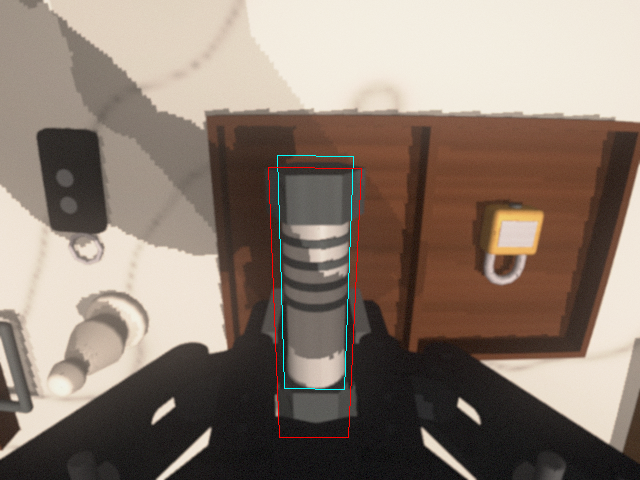

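Emit:
arm_command(
  rows=[
    [0, 0, 1.5, 0],
    [0, 0, 3, 0],
    [0, 0, 4.5, 0],
    [0, 0, 5.5, 0],
    [0, 0, 6.1, 0],
    [0, 0, 6.4, 0],
    [0, 0, 6.4, 0],
    [0, 0, 6.4, 0],
  ],
)

```text
clock: 28.65
tool_pos: [0.5958, 0.1437, 0.1907]
tool_rot: [0.015, 0.749, 0.663, 0.014]
ft_force: [-0.1, -0.4, -0.9]
finger_gap: 0.0219
```

Emit:
arm_command(
  rows=[
    [0, 0, 0.1, 0],
    [0, 0, 0.2, 0],
    [0, 0, 0.3, 0],
    [0, 0, 0.4, 0],
    [0, 0, 0.5, 0],
    [0, 0, 0.6, 0],
    [0, 0, 0.6, 0],
    [0, 0, 0.6, 0],
  ],
)

```text
clock: 29.45
tool_pos: [0.596, 0.1437, 0.1847]
tool_rot: [0.015, 0.749, 0.663, 0.014]
ft_force: [-0.3, 0.1, -1.4]
finger_gap: 0.0217
```

Now ease the grip and lower slowly until contact.

Emit:
arm_command(
  rows=[
    [0, 0, 0.05, 0],
    [0, 0, 0.1, 0],
    [0, 0, 0.15, 0],
    [0, 0, 0.2, 0],
    [0, 0, 0.25, 0],
    [0, 0, 0.25, 0],
    [0, 0, 0.25, 0],
    [0, 0, 0.25, 0],
  ],
  gripper=0,
  newtons=20,
)

```text
clock: 30.25
tool_pos: [0.5961, 0.1437, 0.1827]
tool_rot: [0.016, 0.749, 0.663, 0.015]
ft_force: [-2.4, -0.2, 6.3]
finger_gap: 0.022
```

Emit:
arm_command(
  rows=[
    [0, 0, 0, 0],
    [0, 0, 0, 0],
    [0, 0, 0, 0],
    [0, 0, 0, 0],
    [0, 0, -1, 0],
    [0, 0, -3, 0],
    [0, 0, -6, 0],
    [0, 0, -10, 0],
  ],
  gripper=0.55,
)

```text
clock: 31.05
tool_pos: [0.5913, 0.1439, 0.2829]
tool_rot: [0.015, 0.749, 0.663, 0.013]
ft_force: [0.6, 0.7, 0.5]
finger_gap: 0.0473
```

Emit:
arm_command(
  rows=[
    [0, 0, -3, 0],
    [2, -3, -5, 0],
    [5, -6, -6, 0],
    [8, -9, -6, 0],
    [11, -12, -6, 0],
    [14, -15, -6, 0],
    [17, -18, -6, 0],
    [19, -20, -6, 0],
  ],
)

```text
clock: 31.85
tool_pos: [0.4111, 0.3595, 0.3359]
tool_rot: [0.014, 0.748, 0.664, 0.014]
ft_force: [-0.8, 0.0, 0.8]
finger_gap: 0.0472
```

```bash
python3 - <<'E'
from h import *
s=robot.get_state(); print(s['clock'],s['tool_pos'],s['ft_force'],s['finger_gap'])
im=robot.snapshot('top'); i=robot.camera_info('top')
o=cv2.resize(im[140:340,100:540],None,fx=1.8,fy=1.8,interpolation=cv2.INTER_CUBIC)
t=robot.snapshot('scene')[170:330,150:510]
cv2.imwrite('pics/end.png',np.vstack([o[:, :792],cv2.resize(t,(792,240*792//540-112))])[:600])
E
```

```text
31.85 [0.41113427 0.35952554 0.33586187] [-0.80497406  0.03539688  0.79044226] 0.047237239865538405
```

View pics/end.png

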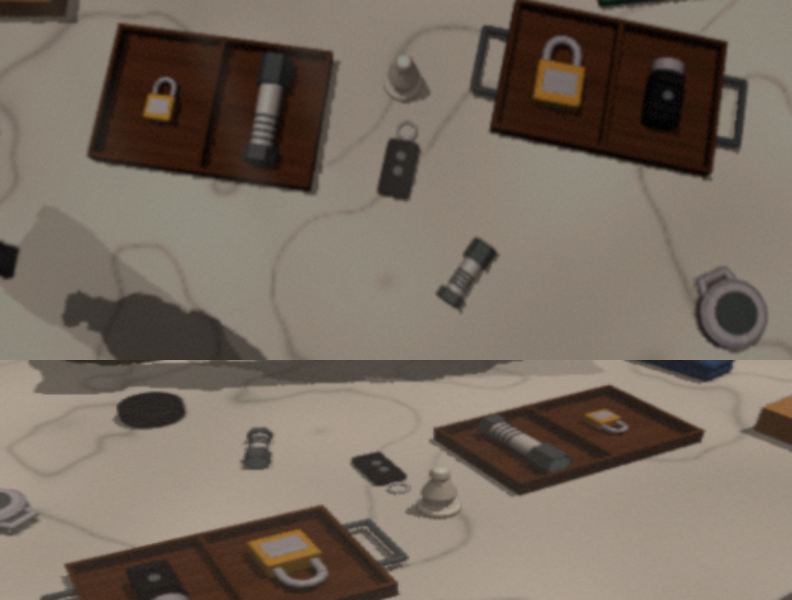

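```bash
python3 - <<'E'
from h import *
i=robot.camera_info('top')
p=pw(i,[(100+275/1.8,140+52/1.8),(100+262/1.8,140+165/1.8)],.025)[:,:2]-[.6026,.2011]; a=-.126
print(p@np.array([[np.cos(a),-np.sin(a)],[np.sin(a),np.cos(a)]]))
X=lambda l:wp(i,[[.6026+l[0]*np.cos(a)-l[1]*np.sin(a),.2011+l[0]*np.sin(a)+l[1]*np.cos(a),l[2]]])
im=robot.snapshot('top'); c=im[150:255,140:300]; cv2.imwrite('pics/e2.png',cv2.resize(c,None,fx=5,fy=5,interpolation=cv2.INTER_CUBIC))
E
```

```text
[[ 0.06589214 -0.05500051]
 [-0.05716842 -0.06395911]]
```

```bash
python3 -c "
from plant import robot
print(robot.sign_off())"
```

```text
the job is handed in; nothing more can be done
None
```

I made up both kits and handed the job in at about 32 s on the robot clock; the hand-in reported no verdict.

- **Tray with loop handles:** the large padlock and the headlamp, one in each compartment.
- **Plain tray:** the small padlock and the long torch, one in each compartment.

I lowered each thing slowly until it touched the tray floor before opening the fingers.

**Last checks**
- The final top and scene pictures show all four lying in their own compartments. The figurine is upright, and the short torch and disc lock look undisturbed, judged by eye rather than measured.
- The wrist pictures taken after three of the releases matched the planned outlines within a few mm. For the long torch I had only the final pictures and the contact height, which agreed with it lying flat.

**What did not go to plan**
- The first grip on the long torch was too high (20.8 mm gap on a 24 mm barrel). I opened, went 11 mm lower and gripped again.
- The final pixel measurement of the torch read 123 mm instead of 115 mm. It put the head end about 66 mm from the tray's centre, inside the 70 mm wall, so the head end is near the wall but clear of it.
- A last enlarged crop of the torch could not be viewed because the picture limit was reached.

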